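# Lock the cover back on a compressor's intake filter

## Task

The compressor pump has a new intake-filter element: put the aluminium cover that lies on the bench back on the open filter housing. Lower it with its two ears in the gaps between the housing's hooks, push it down against the element's spring and turn it about a quarter clockwise (seen from above) until the ears click up into the hooks, so that it stays locked and level when you let go, like the cover on the other housing. Leave the other loose things on the bench where they are.

Things in the scene. Friction and masses are not known exactly. Their poses are not given: they have to be found in the camera images.
- cover_grip (a point): Loose aluminium filter cover, 0.10-0.16 kg, right way up on the bench. This point: centre of its wing grip, on the cover's axis, 35.5 mm above its underside. Grip: upright bar 44 long (along x), 10 thick, 29 high, from 21 to 50 above the underside. x runs along the grip and through both ears (a half turn gives the same shape); z up.
- cover_ear (a point): A point on the same cover: outer end of its +x ear, 39 from the axis, 18.5 above the underside. The cover is, from below, a round plug 49 in diameter and 16 high (lowest 4 chamfered to 43), then a flange 59 in diameter and 5 thick (16 to 21 up) with two opposite flat ears of the same thickness, each 14 wide, reaching 39 from the axis.
- filter_open: Open filter housing: upright black plastic cup, 64 mm outside, 54 inside, rim 60 up, on one of the pump's two cylinder heads (which one varies). Origin: centre of its underside, 155 above the bench; z up. Two opposite hooks stand on its +x and -x sides. When locked, the cover's underside is 50 and its grip centre 85.5 above this origin, its grip along this x (either way round).
- open_hook (a point): Seat of the open housing's +x hook, 38 from the axis, 68.5 up. Hooks: lips 33 to 47 from the axis, tops 75 up, spanning (from above) 24 deg clockwise to 28 deg counter-clockwise of their x direction. Closed at the clockwise end (stop); open at the other, with a catch (underside 68). Behind it is the seat (underside 71), where an ear springs up 3 and cannot turn back.
- open_rim (a point): Centre of the open housing's mouth at rim height, 60 above the origin of filter_open. To enter: cover's x 45 to 140 deg counter-clockwise of the housing's x (90 is mid-gap). Cover's underside above that origin: 58 touches the spring, 47 or less lets the ears pass under the catches, 44 is fully down (flange on rim), 50 locked. Then turn clockwise to the stop.
- element (a joint): Travel of the new pleated element in the open housing, which stands on a coil spring, with a rubber boss 20 mm in diameter just below the rim on which the cover's plug presses. 0 = up (free), grows as it is pressed: 0.008 m with the cover locked, 0.014 fully down. Spring force 4 N at 0, 8 N locked, 11 N fully down.
- shut_rim (a point): The same point (60 above its underside, on the axis) of the second, identical filter housing on the other cylinder head, whose cover is on and locked; it stays as it is. Its x axis points to a hook and lies along its cover's grip.
- pump: Twin-cylinder oil-free air compressor pump, grey motor between two aluminium cylinders, fixed on the bench. Origin: centre of its footprint, on the bench; long axis y, 325 long, 130 wide (x; a terminal box reaches 86 to -x, a pipe 80 to +x), heads 88 square with their tops 155 high, 110 either side of the origin along y.
- old_element: Bystander, loose: the old brown pleated filter element, 47 in diameter, 42 high, standing; origin under its centre.
- wrench: Bystander, loose: steel spanner, 170 long, lying along its x; origin on the bench under its middle.
- screwdriver: Bystander, loose: screwdriver, 200 long, lying along its x; origin on the bench under its middle.
- brush: Bystander, loose: cleaning brush, 170 long, lying along its x; origin on the bench under its middle.
- jar: Bystander, loose: glass jar with blue lid, 64 in diameter, 85 high, standing; origin under its centre.
- tape: Bystander, loose: black roll of tape lying flat, 96 in diameter, 19 high; origin under its centre.
Things that resemble listed ones, but are neither listed nor needed, are in the scene too. What is shaped like the part that bears cover_grip but green or pink is not meant.

How it is judged:
By the outcome, as a careful person would: the job done as asked, in the order asked, and still so for the second after the job is handed in, with the robot touching nothing.
It also fails if it takes over 56 s, if anything falls off the work surface, if the arm or the gripper's body presses on something with over 40 N, if the wrist force passes 120 N, or if a joint passes its speed limit or range.

## Robot

A 6-joint arm with a two-finger parallel gripper is mounted at the origin on the work surface. World frame = base frame: x ahead of the robot, y to its left, z up, the work surface at z = 0. Lengths are in m, angles in rad, forces in N, time in s.
With the tool pointing down it reaches from about 0.35 to 0.925 m from the base axis. Payload 6.4 kg.
Tool frame: the origin (TCP) lies between the finger pads; the fingertips stand arm.tip_extent ahead of it and the grasp point (between the pads) lies 8 mm behind it (arm.tip_extent is the distance from the TCP to the fingertips, in m); z points along the fingers, y is the direction in which the jaws open and shut (so a half turn about z gives the same grasp; the last joint's range is limited). The gripper opens to 85 mm and grips with 20 to 120 N. Pads are 22 mm wide; open, the fingers measure 114 mm over their backs; the gripper's body (76 mm by 85 mm) begins 54 mm behind the grasp point. The pads swing forward as they close: fully open they stand 13 mm farther back than shut.
Start: joints at [-1.436, 0.245, 1.558, -0, 1.339, -0.174], TCP at [0.198, -0.619, 0.206] pointing down, gripper open.
Joint ranges: [-3.13, 3.13], [-1.02, 2.26], [0.13, 2.54], [-0.95, 4.09], [0.21, 2.88], [-2.74, 2.74]. Speed limits (rad/s): [2.57, 2.57, 3.14, 3.14, 3.14, 3.14].

## Interface

Orientations are given as a unit quaternion [w, x, y, z].
In Python, from rig import arm, vision gives the robot as it stands.
- The arm moves only by the shell command python3 -m creep 'ROWS'. ROWS is JSON, a list that holds one entry, the list of rows, each a list of 7 numbers: the turn, a rotation vector about the tool's x, y, z in rad, then the shift along the tool's x, y, z in mm, then the opening, from 0 (shut) to 1 (fully open). In form: [[[rx, ry, rz, dx, dy, dz, jaw], ...]]. A call has 1 to 12 rows; each row is the pose to reach, as a shift and turn from the pose commanded when the call began, along the tool's axes at that moment; what a row does not reach only later rows make up. A row lasts 1/8 s, in which the tool goes at most 62.5 mm and 10.7 degrees, less where a joint would pass 70% of its speed; a pose out of reach is approached as far as the arm can. A call with a gripper value outside its range is refused whole. The fingers move at their own pace and stop on an object; the grip force is fixed at half the most. Time passes only in rows, so rows that repeat a pose let the fingers close. It gives the time, the measured TCP pose, the force and the opening at its end, in the units of the state.
- arm.observe(): the state, without advancing time (a new reading comes with each control period).
- vision.snapshot(name): name is "side" or "top" or "wrist"; returns the picture (480x640x3 uint8, red, green, blue); there is no depth.
- vision.camera_info(name): a dict with "camera_matrix" (3x3 intrinsics, pixels), "origin" and "rotation" of the camera in the world. Camera axes: x right, y down, z forward; pixel columns grow to the right and rows downward; lengths in m; the calibration is good to about 2 mm. A picture is of the moment at which its call begins: read the wrist's pose just before it. camera_info takes no time and is no camera call; for the wrist camera it gives the pose at the moment of the call.
- arm.sign_off(): hands the job in, once; it reports no verdict.
The state is a dict: "time_s": time; "joint_pos": joint angles; "joint_vel": joint speeds; "effort": joint torques, N m; "ee_pos": TCP position; "tcp_rot": TCP orientation; "wrist_force": force on the tool from outside, world axes, zero at the start; "torque": the same for the moment, N m; "grip_width": finger opening in m.
Only numpy, scipy, OpenCV 4.12 (cv2) and the standard library are available. Lean on these libraries where they do the work, as an engineer would, in place of code of your own. Each camera call takes 0.05 s, during which the arm holds its last target. There are 200 camera calls.

## Working session

There is one attempt and no reset: what is moved stays moved. The work goes in short steps, Python scripts to look and compute and a shell command to move; the robot and the scene stay as the last step left them, time stands still between calls to the robot, and variables do not carry over. Pictures are saved under pics/ and viewed, about 8 in all and at most 12, crops included, and the job is handed in when it is done.

```bash
mkdir -p pics; ls; python3 - <<'E'
from rig import arm, vision
import cv2
print(arm.observe()); print(arm.tip_extent)
for n in("side","top","wrist"):
    i=vision.camera_info(n); print(n,i)
    cv2.imwrite(f"pics/{n}0.png",cv2.cvtColor(vision.snapshot(n),cv2.COLOR_RGB2BGR))
E
```

```text
pics
{'time_s': 0.0, 'joint_pos': array([-1.43612661e+00,  2.45806970e-01,  1.55905384e+00,  1.31707760e-05,
        1.33870064e+00, -1.74068457e-01]), 'joint_vel': array([ 0.00083723,  0.0003299 ,  0.0003757 , -0.00043668, -0.00144187,
       -0.00147653]), 'effort': array([ 1.98735006e-05, -4.29505599e+01, -3.26129973e+01, -1.00296238e-04,
        5.35964034e-03, -1.83931888e-05]), 'ee_pos': array([ 0.19745065, -0.61863125,  0.20536351]), 'tcp_rot': array([-9.84078967e-04,  9.88108490e-01,  1.53755141e-01,  2.57968035e-05]), 'wrist_force': array([-0.06161814, -0.05026948, -0.40330064]), 'torque': array([ 0.01668059,  0.00905884, -0.00655705]), 'grip_width': 0.08519565418471564}
0.011
side {'camera_matrix': array([[533.58314309,   0.        , 327.85615247],
       [  0.        , 533.58314309, 243.78876334],
       [  0.        ,   0.        ,   1.        ]]), 'origin': array([-0.15826042,  0.80612817,  1.13353556]), 'rotation': array([ 0.1435035 , -0.34404779,  0.84771558, -0.37738064])}
top {'camera_matrix': array([[545.05019503,   0.        , 323.42412568],
       [  0.        , 545.05019503, 232.59177179],
       [  0.        ,   0.        ,   1.        ]]), 'origin': array([0.36617114, 0.00374542, 1.42053681]), 'rotation': array([-0.06155366,  0.70835158, -0.70134496,  0.05064016])}
wrist {'camera_matrix': array([[353.66822613,   0.        , 322.55281749],
       [  0.        , 353.66822613, 239.74292214],
       [  0.        ,   0.        ,   1.        ]]), 'origin': array([ 0.26771709, -0.59648312,  0.37191828]), 'rotation': array([ 0.11942093,  0.79847988, -0.58356758, -0.08727773])}
```

View pics/top0.png

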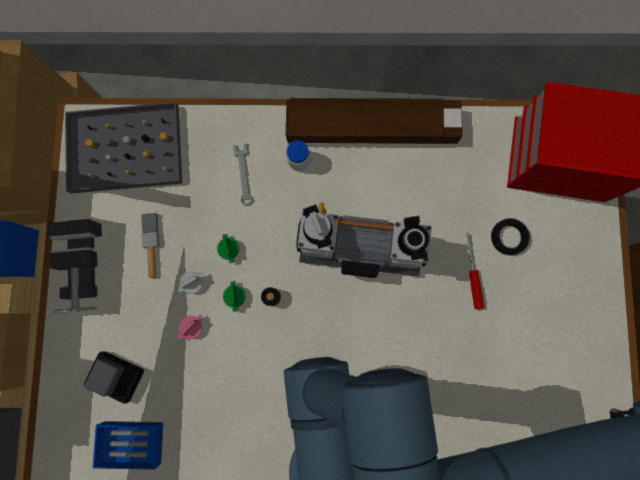

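View pics/side0.png

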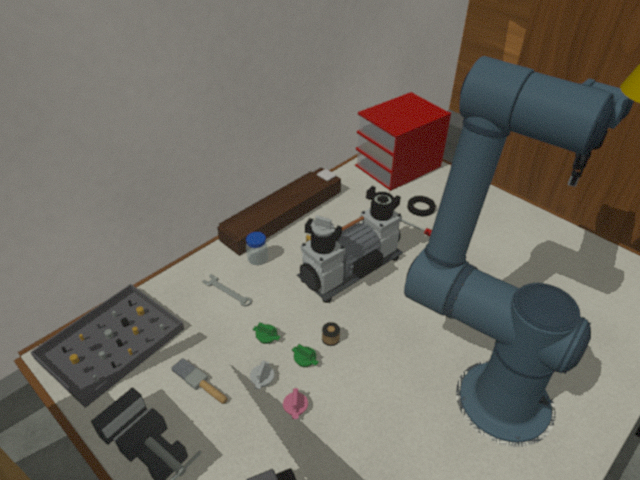

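Top picture: the loose aluminium cover is at (192,282). Look-alikes are green at (228,249) and (234,296), pink at (190,327), and the locked cover at (318,226), which must stay. The open housing, with a dark mouth and light ring, is at (414,238). In the side picture the cover is at (262,375) and the open housing at (382,200). I choose the grey one at (192,282) and check it in a close crop.

```bash
cat > h.py <<'E'
import numpy as np, cv2
from scipy.spatial.transform import Rotation as R
from rig import arm, vision
def rot(q): return R.from_quat(np.roll(q,-1)).as_matrix()
def snap(n,f=None):
    i=vision.camera_info(n); im=cv2.cvtColor(vision.snapshot(n),cv2.COLOR_RGB2BGR)
    if f: cv2.imwrite(f,im)
    return im,i
def cast(i,uv,z):
    K=i["camera_matrix"]; d=rot(i["rotation"])@np.linalg.solve(K,[*uv,1]); o=np.array(i["origin"])
    return o+d*(z-o[2])/d[2]
def proj(i,p):
    q=i["camera_matrix"]@(rot(i["rotation"]).T@(np.array(p)-i["origin"])); return q[:2]/q[2]
def tri(i1,u1,i2,u2):
    A=[];b=[]
    for i,u in((i1,u1),(i2,u2)):
        d=rot(i["rotation"])@np.linalg.solve(i["camera_matrix"],[*u,1]); d/=np.linalg.norm(d)
        P=np.eye(3)-np.outer(d,d); A.append(P); b.append(P@i["origin"])
    return np.linalg.lstsq(np.vstack(A),np.hstack(b),rcond=None)[0]
E
python3 - <<'E'
from h import *
t=cv2.imread("pics/top0.png"); s=cv2.imread("pics/side0.png")
def crop(im,c,h,n=400):
    x,y=c; return cv2.resize(im[y-h:y+h,x-h:x+h],(n,n),interpolation=cv2.INTER_CUBIC)
a=np.hstack([crop(t,(192,282),20,300),crop(s,(262,375),20,300)])
b=np.hstack([crop(t,(414,238),30,300),crop(s,(382,200),30,300)])
cv2.imwrite("pics/crop1.png",np.vstack([a,b]))
ti=vision.camera_info("top")
print(cast(ti,(192,282),.035),cast(ti,(414,238),.215),cast(ti,(318,226),.23))
E
```

```text
[0.45765364 0.35976277 0.035     ] [ 0.54874942 -0.17875438  0.215     ] [0.57149089 0.03543565 0.23      ]
```

View pics/crop1.png

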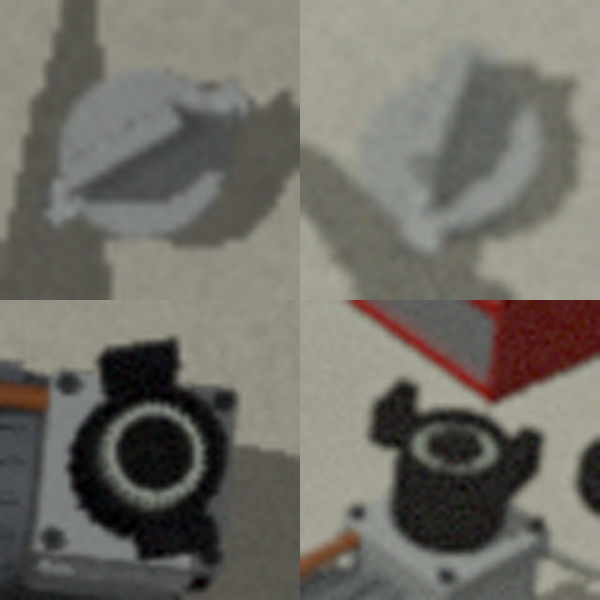

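Cover: ears at crop positions (62,200) and (230,97), which are top pixels (180.3,288.7) and (202.7,274.9). The crop confirms a grey cover with an upright grip and no tint. Open housing: hooks at top pixels (412,222) and (419,255), with the light element visible inside. Next I work out the moves.

```bash
cat >> h.py <<'E'
def plan(p,yaw):
    "rotvec + shift (tool axes, mm) from the present pose to a tool-down pose with tool x at yaw"
    s=arm.observe(); M=rot(s["tcp_rot"])
    T=np.array([[np.cos(yaw),np.sin(yaw),0],[np.sin(yaw),-np.cos(yaw),0],[0,0,-1]])
    print("row",np.round(R.from_matrix(M.T@T).as_rotvec(),3),np.round(M.T@(np.array(p)-s["ee_pos"])*1000,1))
def say():
    s=arm.observe(); M=rot(s["tcp_rot"]); print(round(s["time_s"],2),s["ee_pos"].round(4),"yaw",np.arctan2(M[1,0],M[0,0]).round(4),"z",M[:,2].round(3),"F",s["wrist_force"].round(1),"w",s["grip_width"].round(4),"j",s["joint_pos"].round(2))
E
python3 - <<'E'
from h import *
ti=vision.camera_info("top")
a=cast(ti,(180.3,288.7),.0185);b=cast(ti,(202.7,274.9),.0185)
print(a,b,(a+b)/2,np.linalg.norm(a-b),np.arctan2(*(a-b)[1::-1]))
a=cast(ti,(412,222),.23);b=cast(ti,(419,255),.23);print(a,b,np.arctan2(*(a-b)[1::-1]))
w=vision.camera_info("wrist");M=rot(arm.observe()["tcp_rot"]);print("cam z in tool",M.T@rot(w["rotation"]),M.T@(w["origin"]-arm.observe()["ee_pos"]))
say()
plan((.45,-.22,.36),1.1); plan((.47,-.17,.38),1.77)
E
```

```text
[0.44123685 0.39336383 0.0185    ] [0.47731344 0.33718269 0.0185    ] [0.45927514 0.36527326 0.0185    ] 0.0667670630672283 2.1416317728581062
[ 0.5822629  -0.17260826  0.23      ] [ 0.50888465 -0.18684854  0.23      ] 0.19168400110059192
cam z in tool [[-3.10872830e-04 -9.56153286e-01 -2.92866516e-01]
 [ 9.99998493e-01 -7.97430181e-04  1.54197596e-03]
 [-1.70790598e-03 -2.92865596e-01  9.56152094e-01]] [ 7.36986363e-02 -9.76498988e-05 -1.66409123e-01]Traceback (most recent call last):
  File "<stdin>", line 7, in <module>
  File "h.py", line 26, in say
    s=arm.observe(); M=rot(s["tcp_rot"]); print(round(s["time_s"],2),s["ee_pos"].round(4),"yaw",np.arctan2(M[1,0],M[0,0]).round(4),"z",M[:,2].round(3),"F",s["wrist_force"].round(1),"w",s["grip_width"].round(4),"j",s["joint_pos"].round(2))
                                                                                                                                                                                         ^^^^^^^^^^^^^^^^^^^^^
AttributeError: 'float' object has no attribute 'round'
```

```bash
sed -i 's/s\["grip_width"\].round(4)/round(float(s["grip_width"]),4)/' h.py; python3 - <<'E'
from h import *
plan((.45,-.25,.38),1.1); plan((.548,-.179,.38),1.77); say()
E
```

```text
row [-0.001 -0.001 -0.791] [ 352.7 -274.8 -173.9]
row [-1.000e-03 -1.000e-03 -1.461e+00] [ 467.6 -312.7 -173.8]
0.15 [ 0.1975 -0.6188  0.2056] yaw 0.3088 z [-0.     0.001 -1.   ] F [ 0.2  0.7 -0.1] w 0.0857 j [-1.44  0.25  1.56  0.    1.34 -0.17]
```

```bash
python3 -m creep '[[[0,0,-0.2,0,0,-62,1],[0,0,-0.4,40,-30,-120,1],[0,0,-0.6,90,-60,-174,1],[0,0,-0.8,140,-90,-174,1],[0,0,-1.0,190,-125,-174,1],[0,0,-1.15,240,-160,-174,1],[0,0,-1.3,290,-195,-174,1],[0,0,-1.46,340,-230,-174,1],[0,0,-1.46,390,-260,-174,1],[0,0,-1.46,440,-290,-174,1],[0,0,-1.46,468,-313,-174,1],[0,0,-1.46,468,-313,-174,1]]]'; python3 - <<'E'
from h import *
im,i=snap("wrist","pics/w1.png"); say()
for p in([.548,-.179,.215],[.582,-.173,.23],[.509,-.187,.23],[.5715,.0354,.215]): print(proj(i,p).round(0))
E
```

```text
time_s: 1.65
ee_pos: [0.5492, -0.1765, 0.3799]
tcp_rot: [-0.001, 0.632, 0.775, -0.0]
wrist_force: [1.0, 0.1, -0.0]
grip_width: 0.0853
1.7 [ 0.5485 -0.1779  0.38  ] yaw 1.7711 z [-0.001  0.    -1.   ] F [-0.2  0.3  1. ] w 0.0853 j [-0.51 -0.01  1.53 -0.    1.63 -0.71]
[322. 215.]
[359. 219.]
[279. 218.]
[405. -39.]
```

View pics/w1.png

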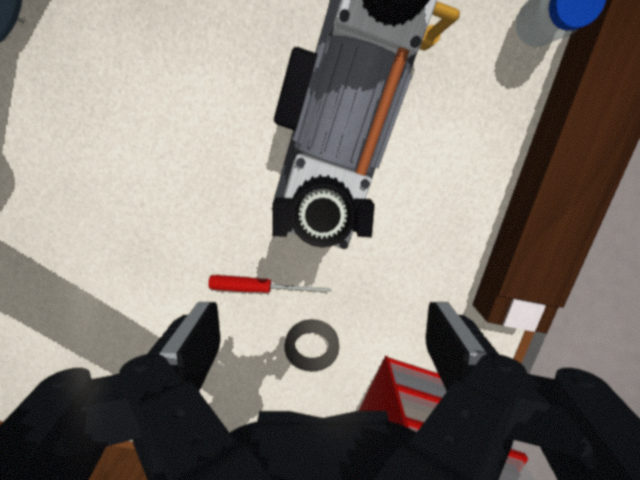

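Wrist view: the open housing is at (325,212), its hooks at (283,217) and (366,217), and the element ring in the mouth. I refine centre and angle from masks.

```bash
python3 - <<'E'
from h import *
im=cv2.imread("pics/w1.png"); i=vision.camera_info("wrist")
g=cv2.cvtColor(im,cv2.COLOR_BGR2GRAY); x0,y0=255,165
c=g[y0:265,x0:395]
ring=(c>95).astype(np.uint8); n,l,st,ce=cv2.connectedComponentsWithStats(ring)
for k in range(1,n):
    if st[k,4]>100: print("bright",st[k],(ce[k]+[x0,y0]).round(1))
d=(c<45).astype(np.uint8); n,l,st,ce=cv2.connectedComponentsWithStats(d)
for k in range(1,n):
    if st[k,4]>100: print("dark",st[k],(ce[k]+[x0,y0]).round(1))
b=cv2.resize(c,None,fx=4,fy=4,interpolation=cv2.INTER_CUBIC)
cv2.imwrite("pics/w1c.png",cv2.convertScaleAbs(b,alpha=2))
E
```

```text
bright [   0    0  140  100 8327] [326.1 217.6]
bright [ 44  25  48  49 820] [322.3 212.6]
dark [  18   12  100   70 2798] [322.7 212.8]
dark [ 52  34  32  32 824] [322.4 214.7]
```

View pics/w1c.png

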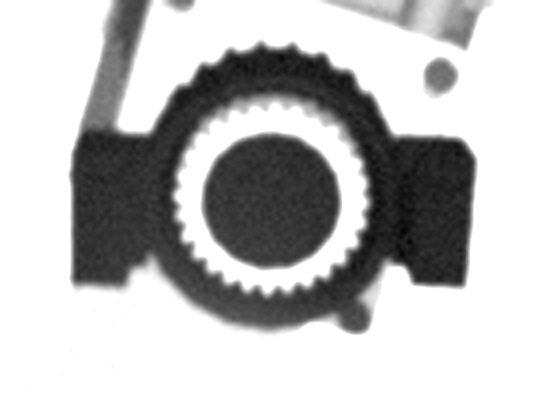

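```bash
python3 - <<'E'
from h import *
i=vision.camera_info("wrist"); s=arm.observe()
for z in(.205,.213): print(cast(i,(323,214.6),z))
a=cast(i,(273,216.9),.23);b=cast(i,(373.5,217.7),.23);print(a,b,(a+b)/2,np.arctan2(*(b-a)[1::-1]))
plan((.459,.365,.38),2.14); plan((.459,.365,.20),2.14)
E
```

```text
[ 0.54879862 -0.18247031  0.205     ]
[ 0.54842058 -0.18065106  0.213     ]
[ 0.50305936 -0.18802782  0.23      ] [ 0.59366492 -0.17042242  0.23      ] [ 0.54836214 -0.17922512  0.23      ] 0.19191665721570256
row [-0.001 -0.    -0.369] [5.499e+02 2.030e+01 1.000e-01]
row [-0.001 -0.    -0.369] [549.8  20.5 180.1]
```

```bash
python3 -m creep '[[[0,0,-0.1,60,0,0,1],[0,0,-0.2,120,5,0,1],[0,0,-0.3,180,8,0,1],[0,0,-0.37,240,10,0,1],[0,0,-0.37,300,12,0,1],[0,0,-0.37,360,15,20,1],[0,0,-0.37,420,18,60,1],[0,0,-0.37,480,20,110,1],[0,0,-0.37,530,20,150,1],[0,0,-0.37,550,20,180,1],[0,0,-0.37,550,20,180,1],[0,0,-0.37,550,20,180,1]]]'; python3 - <<'E'
from h import *
im,i=snap("wrist","pics/w2.png"); say()
for p in([.459,.365,.0355],[.44124,.3934,.0185],[.4773,.3372,.0185]): print(proj(i,p).round(0))
E
```

```text
time_s: 3.2
ee_pos: [0.4608, 0.3634, 0.2014]
tcp_rot: [0.001, 0.481, 0.877, 0.0]
wrist_force: [0.1, -0.0, 0.4]
grip_width: 0.0853
3.25 [0.4614 0.3634 0.2023] yaw 2.1369 z [ 0.003  0.001 -1.   ] F [-0.6  0.6  0.4] w 0.0857 j [ 0.47  0.1   1.73 -0.    1.31 -0.09]
[323. 210.]
[323. 173.]
[323. 238.]
```

View pics/w2.png

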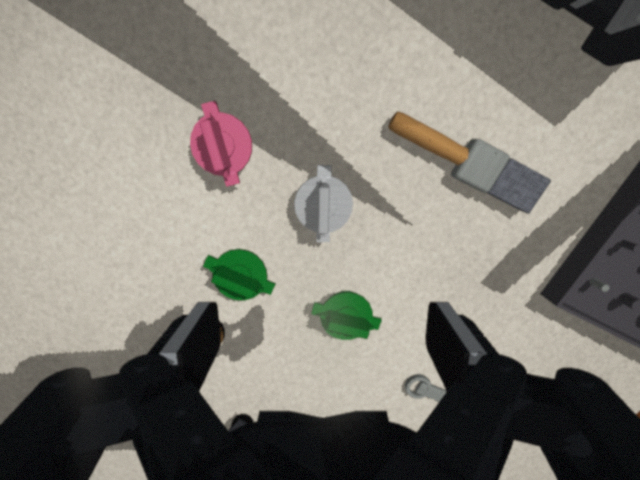

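```bash
python3 - <<'E'
from h import *
im=cv2.imread("pics/w2.png"); i=vision.camera_info("wrist"); say()
h=cv2.cvtColor(im,cv2.COLOR_BGR2HSV).astype(int); c=im.astype(int)
m=((c[...,0]-c[...,2]>-2)&(h[...,2]>90)).astype(np.uint8); m[:150]=0;m[260:]=0;m[:,:280]=0;m[:,370:]=0
m=cv2.morphologyEx(m,cv2.MORPH_OPEN,np.ones((3,3)))
n,l,st,ce=cv2.connectedComponentsWithStats(m); k=1+st[1:,4].argmax(); print(st[k],ce[k])
ys,xs=np.nonzero(l==k); t=ys<ys.min()+5; b=ys>ys.max()-5
e1=np.array([xs[t].mean(),ys.min()]);e2=np.array([xs[b].mean(),ys.max()]);print(e1,e2)
a=cast(i,e1,.021);b=cast(i,e2,.016);print(a,b,(a+b)/2,np.linalg.norm(a-b),np.arctan2(*(a-b)[1::-1]))
x=st[k,0]+st[k,2]/2;print(cast(i,(x,206),.021))
E
```

```text
3.25 [0.4614 0.3634 0.2023] yaw 2.1369 z [ 0.003  0.001 -1.   ] F [-0.6  0.6  0.4] w 0.0857 j [ 0.47  0.1   1.73 -0.    1.31 -0.09]
[ 295  166   57   75 2539] [323.61520284 202.23867664]
[323.50847458 166.        ] [321.65714286 240.        ]
[0.43901908 0.39935472 0.021     ] [0.478454   0.33382016 0.016     ] [0.45873654 0.36658744 0.0185    ] 0.07664783730508169 2.1124959384222177
[0.46011906 0.36617324 0.021     ]
```

```bash
python3 - <<'E'
from h import *
plan((.4595,.3663,.085),2.125)
E
python3 -m creep '[[[0,0,0,0,0,0,0.75],[0,0,0,0,0,0,0.75]]]';python3 - <<'E'
from h import *
say();plan((.4595,.3663,.085),2.125);plan((.4595,.3663,.038),2.125)
E
```

```text
row [0.003 0.001 0.012] [  3.5  -0.4 117.3]
time_s: 3.5
ee_pos: [0.4607, 0.3639, 0.2019]
tcp_rot: [0.001, 0.481, 0.877, 0.001]
wrist_force: [0.3, -0.4, 0.0]
grip_width: 0.0638
3.5 [0.4607 0.3639 0.2019] yaw 2.1375 z [ 0.002  0.001 -1.   ] F [ 0.3 -0.4  0. ] w 0.0638 j [ 0.48  0.1   1.73 -0.    1.31 -0.09]
row [0.002 0.    0.012] [  2.7   0.  116.9]
row [0.002 0.    0.012] [ 2.700e+00 -1.000e-01  1.639e+02]
```

```bash
python3 -m creep '[[[0,0,0.01,2.7,0,50,0.6],[0,0,0.01,2.7,0,100,0.6],[0,0,0.01,2.7,0,125,0.6],[0,0,0.01,2.7,0,145,0.6],[0,0,0.01,2.7,0,156,0.6],[0,0,0.01,2.7,0,162,0.6],[0,0,0.01,2.7,0,164,0.6],[0,0,0.01,2.7,0,164,0.6]]]';python3 - <<'E'
from h import *
im,i=snap("wrist","pics/w3.png"); say();plan((.4595,.3663,.038),2.125)
E
```

```text
time_s: 4.5
ee_pos: [0.4587, 0.3669, 0.0372]
tcp_rot: [0.0, 0.485, 0.875, 0.001]
wrist_force: [0.7, -0.3, -0.0]
grip_width: 0.0508
4.55 [0.4588 0.3669 0.0372] yaw 2.1289 z [ 0.001  0.001 -1.   ] F [-0.   0.4 -0.4] w 0.0509 j [ 0.48  0.31  1.82 -0.    1.01 -0.08]
row [0.001 0.    0.004] [-0.9  0.3 -0.8]
```

View pics/w3.png

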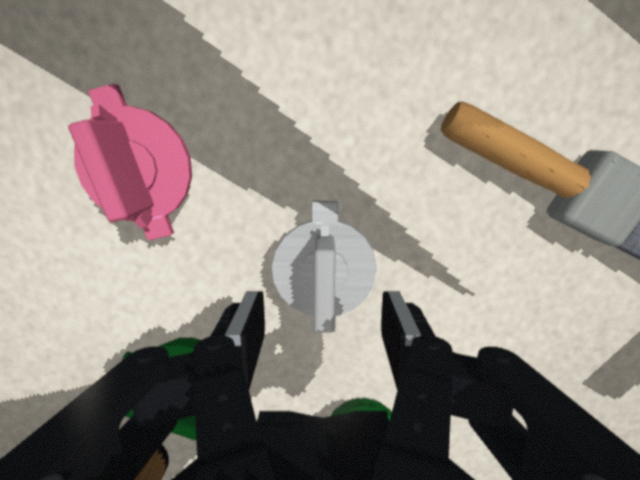

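The grip stands midway between the jaws: bar at column 324, jaws at 262 and 385. I close on it and check the along-bar offset from its ends, at about rows 236 and 331 in this image.

```bash
python3 - <<'E'
from h import *
i=vision.camera_info("wrist")
a=cast(i,(324,236),.05);b=cast(i,(324.5,329),.05);print(a,b,(a+b)/2,np.linalg.norm(a-b))
c=cast(i,(324.5,268),.021);print("flange",c, [cast(i,(x,268),.021) for x in(272,377)])
E
python3 -m creep '[[[0,0,0,0,0,0,0.3],[0,0,0,0,0,0,0.1],[0,0,0,0,0,0,0],[0,0,0,0,0,0,0],[0,0,0,0,0,0,0]]]';python3 -c "from h import *; say()"
```

```text
[0.44274059 0.39176428 0.05      ] [0.4683262  0.35132923 0.05      ] [0.4555334  0.37154676 0.05      ] 0.04784993580912088
flange [0.45749543 0.3689939  0.021     ] [array([0.4328058 , 0.35361035, 0.021     ]), array([0.48219654, 0.3843846 , 0.021     ])]
time_s: 5.18
ee_pos: [0.4582, 0.3666, 0.0365]
tcp_rot: [-0.0, 0.485, 0.874, -0.0]
wrist_force: [-0.3, 0.8, -0.1]
grip_width: 0.0001
5.17 [0.4582 0.3666 0.0365] yaw 2.1288 z [-0. -0. -1.] F [-0.3  0.8 -0.1] w 0.0001 j [ 0.48  0.31  1.82 -0.    1.01 -0.08]
```

```bash
python3 - <<'E'
from h import *
im,i=snap("wrist"); im2,i2=snap("side")
p=arm.observe()["ee_pos"]; print(proj(i,p),proj(i2,p))
u,v=[int(x) for x in proj(i2,p)]
c=cv2.resize(im2[v-50:v+50,u-50:u+50],(480,480),interpolation=cv2.INTER_CUBIC)
cv2.imwrite("pics/w4.png",cv2.resize(np.hstack([im[:,160:480],c]),(800,480)))
E
```

```text
[324.66899229 284.1928756 ] [261.88158915 371.09425574]
```

View pics/w4.png

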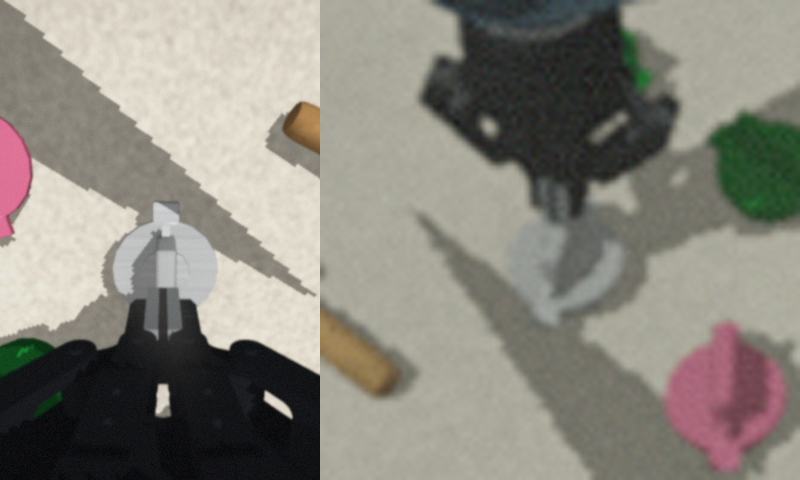

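The gripper closed to 0, so it missed. In this view and the side crop the fingertips lie above the bar. In the wrist image the open tips at row 292, 123 px apart for 51 mm, are about 146 mm deep, roughly 30 mm higher than the nominal tip position. So the real tips are shorter than described. I reopen, go about 28 mm lower in guarded steps, and close again.

```bash
python3 -m creep '[[[0,0,0,0,0,0,0.5],[0,0,0,0,0,0,0.5],[0,0,0,0,0,0,0.5],[0,0,0,2,0,6,0.5],[0,0,0,2,0,12,0.5],[0,0,0,2,0,18,0.5],[0,0,0,2,0,18,0.5]]]';python3 -c "from h import *; say()"
```

```text
time_s: 6.15
ee_pos: [0.4566, 0.368, 0.0176]
tcp_rot: [-0.0, 0.485, 0.874, -0.001]
wrist_force: [0.4, -0.8, 0.5]
grip_width: 0.0427
6.15 [0.4566 0.368  0.0176] yaw 2.1287 z [-0.001 -0.001 -1.   ] F [ 0.4 -0.8  0.5] w 0.0427 j [ 0.49  0.34  1.82  0.    0.98 -0.07]
```

```bash
python3 -m creep '[[[0,0,0,0,0,4,0.5],[0,0,0,0,0,8,0.5],[0,0,0,0,0,8,0.5]]]';python3 - <<'E'
from h import *
say(); im,i=snap("wrist","pics/w5.png"); g=cv2.cvtColor(im,cv2.COLOR_BGR2GRAY)
cv2.imwrite("pics/w5c.png",cv2.resize(im[200:440,200:450],None,fx=2,fy=2))
E
```

```text
time_s: 6.52
ee_pos: [0.4569, 0.3682, 0.0101]
tcp_rot: [-0.0, 0.485, 0.874, -0.0]
wrist_force: [-1.1, 0.1, 0.5]
grip_width: 0.0428
6.53 [0.4569 0.3682 0.0101] yaw 2.1288 z [-0.001 -0.    -1.   ] F [-1.1  0.1  0.5] w 0.0428 j [ 0.49  0.36  1.82  0.    0.97 -0.07]
```

View pics/w5c.png

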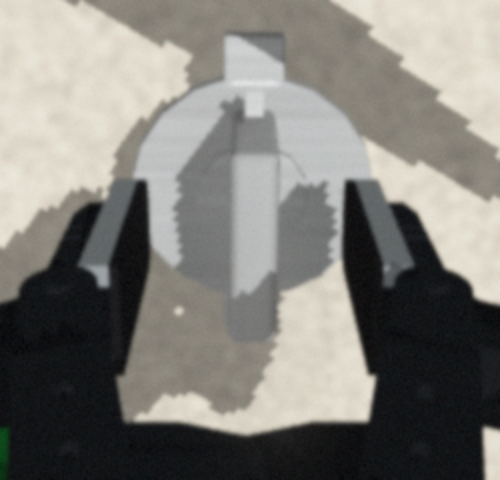

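The bar (crop columns 232–278) is now straddled by both pads, whose tips are about 10 mm above the flange. Closing.

```bash
python3 -m creep '[[[0,0,0,0,0,0,0.3],[0,0,0,0,0,0,0.15],[0,0,0,0,0,0,0],[0,0,0,0,0,0,0],[0,0,0,0,0,0,0]]]';python3 -c "from h import *; say()"
```

```text
time_s: 7.2
ee_pos: [0.4574, 0.3684, 0.0107]
tcp_rot: [0.0, 0.485, 0.874, 0.0]
wrist_force: [0.7, -0.2, 0.7]
grip_width: 0.0085
7.2 [0.4574 0.3684 0.0107] yaw 2.1288 z [ 0.  0. -1.] F [ 0.7 -0.2  0.7] w 0.0085 j [ 0.49  0.35  1.82  0.    0.97 -0.07]
```

```bash
python3 -m creep '[[[0,0,0,0,0,-15,0],[0,0,0,0,0,-60,0],[0,0,0,0,0,-120,0],[0,0,0,0,0,-180,0],[0,0,0,0,0,-240,0],[0,0,0,0,0,-300,0],[0,0,0,0,0,-300,0],[0,0,0,0,0,-300,0]]]';python3 - <<'E'
from h import *
say(); im,i=snap("wrist","pics/w6.png")
cv2.imwrite("pics/w6c.png",cv2.resize(im[180:400,200:450],None,fx=2,fy=2))
plan((.5485,-.180,.31),1.75)
E
```

```text
time_s: 8.2
ee_pos: [0.4566, 0.368, 0.3101]
tcp_rot: [-0.0, 0.485, 0.875, -0.0]
wrist_force: [-0.3, -0.2, -2.5]
grip_width: 0.0081
8.2 [0.4566 0.368  0.3101] yaw 2.1289 z [-0.001 -0.    -1.   ] F [-0.3 -0.2 -2.5] w 0.0081 j [ 0.49  0.03  1.61 -0.    1.5  -0.07]
row [-0.003  0.     0.379] [-513.6 -211.8   -0.7]
```

View pics/w6c.png

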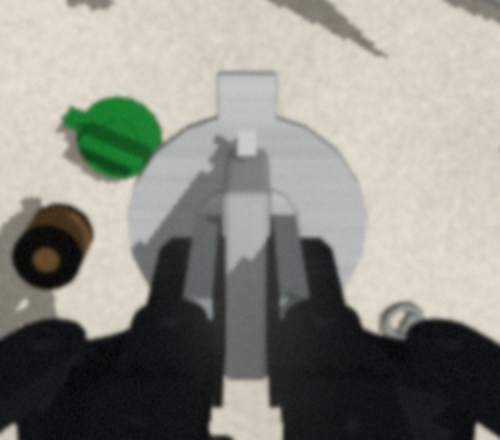

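Cover held and level. Ear end at pixel (323.5,216), flange sides at columns 264.5 and 383. I compute the cover's axis in the tool frame.

```bash
python3 - <<'E'
from h import *
i=vision.camera_info("wrist"); s=arm.observe(); M=rot(s["tcp_rot"])
def tl(uv,h=.0103): return M.T@(cast(i,uv,s["ee_pos"][2]+h)-s["ee_pos"])*1000
e=tl((323.5,216.5)); print("ear end",e,"-> axis x",e[0]-39)
f=tl((323.7,237.8)); print("flange front (29.5)",f[0]-29.5)
for r in (285,290,295): print(r,tl((264.5,r)),tl((383,r)))
a=tl((309,216.5));b=tl((338.5,216.5));print(a,b)
E
```

```text
ear end [ 38.01536781  -0.61603954 -10.28834627] -> axis x -0.9846321865573202
flange front (29.5) -1.5624039319751688
285 [  4.18227833 -28.99522151 -10.20428812] [  4.24870616  28.00774295 -10.39044667]
290 [  1.5479484  -29.12348418 -10.20454118] [  1.6176846   28.13964754 -10.3915486 ]
295 [ -1.11055254 -29.25292372 -10.20479655] [ -1.03744994  28.27276102 -10.39266063]
[ 38.0121396   -7.18325791 -10.26689812] [ 38.01870646   6.17582569 -10.31052811]
```

```bash
python3 -m creep '[[[0,0,0.03,-45,-18,0,0],[0,0,0.07,-100,-40,0,0],[0,0,0.12,-155,-63,0,0],[0,0,0.17,-210,-86,0,0],[0,0,0.22,-265,-110,0,0],[0,0,0.27,-320,-132,0,0],[0,0,0.32,-375,-155,0,0],[0,0,0.36,-430,-177,0,0],[0,0,0.38,-475,-196,0,0],[0,0,0.38,-505,-208,0,0],[0,0,0.38,-513,-212,0,0],[0,0,0.38,-513,-212,0,0]]]';python3 - <<'E'
from h import *
say(); im,i=snap("wrist","pics/w7.png"); im2,i2=snap("side","pics/s7.png"); im3,i3=snap("top","pics/t7.png")
plan((.5488,-.1788,.26),1.75)
def crop(im,c,h,n=300):
    x,y=c; return cv2.resize(im[y-h:y+h,x-h:x+h],(n,n),interpolation=cv2.INTER_CUBIC)
cv2.imwrite("pics/c7.png",np.hstack([cv2.resize(im[160:400,200:450],(400,384)),cv2.resize(crop(im2,(382,190),40),(384,384))]))
E
```

```text
time_s: 9.75
ee_pos: [0.5484, -0.1786, 0.3089]
tcp_rot: [-0.002, 0.642, 0.767, -0.0]
wrist_force: [0.0, 0.2, -1.3]
grip_width: 0.0076
9.75 [ 0.5484 -0.1786  0.3089] yaw 1.7485 z [-0.003  0.002 -1.   ] F [ 0.   0.2 -1.3] w 0.0076 j [-0.51  0.01  1.63  0.    1.5  -0.69]
row [-0.    -0.001  0.   ] [-1.  -0.2 50.1]
```

View pics/c7.png

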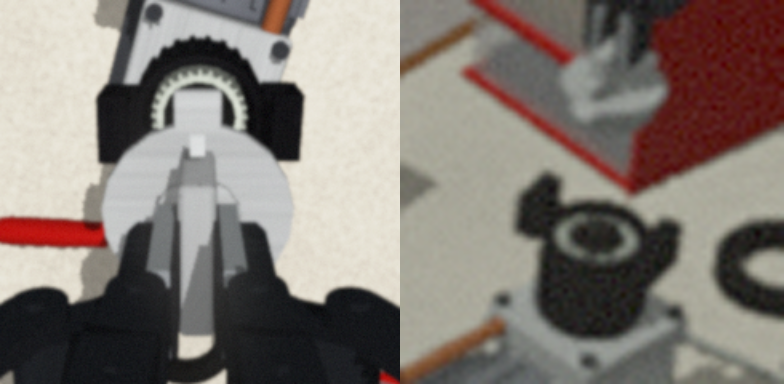

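Cover at crop column 197.5 and the housing's ring at 198.5, so it is centred sideways. The ears are across the hooks, over the gaps. I check the centre once more numerically, then descend.

```bash
python3 - <<'E'
from h import *
i=vision.camera_info("wrist")
print((cast(i,(260.6,236.5),.23)+cast(i,(389.4,236.5),.23))/2)
im=cv2.imread("pics/w7.png"); g=cv2.cvtColor(im,cv2.COLOR_BGR2GRAY)
# head of dark rim's far edge along the middle column and far edge of the ring
for c in (312,324,336): print(c,[(r,int(g[r,c])) for r in range(178,222,2)])
E
python3 -m creep '[[[0,0,0,-1,0,25,0],[0,0,0,-1,0,50,0],[0,0,0,-1,0,60,0],[0,0,0,-1,0,65,0],[0,0,0,-1,0,65,0]]]';python3 - <<'E'
from h import *
say(); plan((.5488,-.1788,.224),1.75)
E
```

```text
[ 0.54938033 -0.17646495  0.23      ]
312 [(178, 200), (180, 200), (182, 193), (184, 136), (186, 39), (188, 12), (190, 16), (192, 16), (194, 16), (196, 25), (198, 27), (200, 30), (202, 59), (204, 97), (206, 157), (208, 185), (210, 191), (212, 205), (214, 162), (216, 151), (218, 197), (220, 206)]
324 [(178, 204), (180, 204), (182, 183), (184, 77), (186, 16), (188, 15), (190, 14), (192, 13), (194, 24), (196, 26), (198, 23), (200, 59), (202, 103), (204, 161), (206, 188), (208, 214), (210, 196), (212, 76), (214, 58), (216, 143), (218, 195), (220, 208)]
336 [(178, 202), (180, 201), (182, 201), (184, 178), (186, 73), (188, 17), (190, 13), (192, 16), (194, 16), (196, 21), (198, 27), (200, 23), (202, 63), (204, 96), (206, 100), (208, 166), (210, 211), (212, 214), (214, 178), (216, 155), (218, 192), (220, 204)]
time_s: 10.52
ee_pos: [0.5495, -0.18, 0.2461]
tcp_rot: [0.0, 0.641, 0.767, 0.0]
wrist_force: [-1.2, -0.0, -1.1]
grip_width: 0.0083
10.53 [ 0.5495 -0.18    0.2461] yaw 1.7492 z [ 0.001 -0.    -1.   ] F [-1.2 -0.  -1.1] w 0.0083 j [-0.51  0.05  1.71  0.    1.39 -0.69]
row [ 0.001  0.001 -0.001] [ 1.3 -0.5 22.1]
```

```bash
python3 - <<'E'
from h import *
i=dict(vision.camera_info("wrist")); s=arm.observe(); M=rot(s["tcp_rot"])
co=M.T@(i["origin"]-s["ee_pos"]); cr=M.T@rot(i["rotation"])
def far(q,p,uv,z):
    T=rot(np.array(q)/np.linalg.norm(q)); d=T@cr@np.linalg.solve(i["camera_matrix"],[*uv,1]); o=np.array(p)+T@co
    return (o+d*(z-o[2])/d[2]).round(4)
def y(yaw,z): # quaternion for tool-down with yaw, plus small measured tilt ignored
    return [0,np.cos(yaw/2),np.sin(yaw/2),0]
q1=[-0.0006,np.cos(1.7711/2),np.sin(1.7711/2),0]; q7=[-.002,.642,.767,0]
for n,q,p,rim,ring in(("w1",q1,(.5485,-.1779,.38),176.3,190.5),("w7",q7,(.5484,-.1786,.3089),184,202.5)):
    print(n,"rim",far(q,p,(324,rim),.215),"ring",far(q,p,(324,ring),.208),"ringnear" ,far(q,p,(324,239),.208))
# now
im,i2=snap("wrist","pics/w8.png"); g=cv2.cvtColor(im,cv2.COLOR_BGR2GRAY)
col=g[:,324].astype(int); print([(r,col[r]) for r in range(150,232,3)])
E
```

```text
w1 rim [ 0.542  -0.1442  0.215 ] ring [ 0.5449 -0.1583  0.208 ] ringnear [ 0.5546 -0.206   0.208 ]
w7 rim [ 0.5416 -0.1416  0.215 ] ring [ 0.5443 -0.1565  0.208 ] ringnear [ 0.5495 -0.1853  0.208 ]
[(150, np.int64(95)), (153, np.int64(88)), (156, np.int64(104)), (159, np.int64(123)), (162, np.int64(126)), (165, np.int64(118)), (168, np.int64(90)), (171, np.int64(123)), (174, np.int64(184)), (177, np.int64(206)), (180, np.int64(205)), (183, np.int64(205)), (186, np.int64(206)), (189, np.int64(206)), (192, np.int64(170)), (195, np.int64(20)), (198, np.int64(17)), (201, np.int64(18)), (204, np.int64(21)), (207, np.int64(22)), (210, np.int64(30)), (213, np.int64(37)), (216, np.int64(148)), (219, np.int64(209)), (222, np.int64(215)), (225, np.int64(214)), (228, np.int64(205)), (231, np.int64(209))]
```

```bash
python3 - <<'E'
from h import *
i=vision.camera_info("wrist"); say()
print("rim",cast(i,(324,193.3),.215),"ring",cast(i,(324,215.3),.208))
im=cv2.imread("pics/w8.png"); g=cv2.cvtColor(im,cv2.COLOR_BGR2GRAY)
for r in(225,235): # hook outer ends + flange sides
    print(r,[(c,int(g[r,c])) for c in range(240,420,1) if abs(int(g[r,c])-int(g[r,c-2]))>50])
E
```

```text
10.57 [ 0.5496 -0.1802  0.2465] yaw 1.7491 z [ 0.001 -0.001 -1.   ] F [ 0.1  0.2 -0.4] w 0.0082 j [-0.51  0.05  1.71 -0.    1.39 -0.69]
rim [ 0.54218507 -0.13978488  0.215     ] ring [ 0.54478113 -0.15388561  0.208     ]
225 [(258, 157), (259, 141), (267, 180), (277, 133), (278, 69), (279, 31), (280, 17), (306, 163), (307, 185), (339, 136), (368, 116), (369, 177), (370, 205)]
235 [(245, 158), (246, 97), (247, 42), (248, 22), (291, 97), (292, 134), (293, 173), (294, 194), (310, 203), (349, 129), (357, 29), (402, 113), (403, 171), (404, 211), (405, 228)]
```

Readings at three heights disagree by a few mm along the tool's x. Cover and housing compared in the same frame (w8), and from the top camera, both put the cover about 4 mm short in +x tool. I shift by that, go down to just above the rim, and compare again there.

```bash
python3 -m creep '[[[0,0,0,2,0.3,0,0],[0,0,0,4,0.5,5,0],[0,0,0,4,0.5,12,0],[0,0,0,4,0.5,18,0],[0,0,0,4,0.5,18,0],[0,0,0,4,0.5,18,0]]]';python3 - <<'E'
from h import *
say(); im,i=snap("wrist","pics/w9.png"); g=cv2.cvtColor(im,cv2.COLOR_BGR2GRAY).astype(int)
for c in(285,295,303,344,352,362): print(c,[(r,g[r,c].item()) for r in range(170,262) if abs(g[r,c]-g[r-2,c])>45][::1])
for r in(220,235,250): print(r,[(c,int(g[r,c])) for c in range(220,430) if abs(int(g[r,c])-int(g[r,c-2]))>45])
ear=[(r,g[r,324].item()) for r in range(170,262) if abs(g[r,324]-g[r-2,324])>45]; print(ear)
E
```

```text
time_s: 11.32
ee_pos: [0.549, -0.1761, 0.2275]
tcp_rot: [0.0, 0.641, 0.767, -0.0]
wrist_force: [-0.5, -0.4, -1.4]
grip_width: 0.0082
11.32 [ 0.549  -0.1761  0.2275] yaw 1.7488 z [ 0. -0. -1.] F [-0.5 -0.4 -1.4] w 0.0082 j [-0.51  0.06  1.73 -0.    1.36 -0.68]
285 [(175, 113), (176, 73), (177, 63), (192, 151), (193, 182), (194, 197), (218, 151), (219, 98), (220, 46), (221, 27), (249, 107), (250, 141), (251, 175), (252, 193)]
295 [(210, 145), (211, 91), (212, 47), (213, 29), (241, 97), (242, 121), (243, 150), (244, 176)]
303 [(205, 108), (206, 64), (207, 37), (238, 105), (241, 178), (242, 196)]
344 [(206, 122), (207, 82), (208, 56), (209, 35), (238, 87), (239, 119), (240, 147), (241, 173), (242, 195)]
352 [(211, 127), (212, 66), (213, 27), (214, 13), (242, 109), (243, 148), (244, 178)]
362 [(220, 147), (221, 97), (222, 57), (223, 33), (249, 98), (250, 133), (251, 166), (252, 187)]
220 [(256, 174), (257, 112), (258, 75), (259, 64), (266, 145), (267, 175), (268, 192), (283, 133), (284, 78), (285, 46), (308, 136), (309, 183), (310, 210), (338, 145), (339, 81), (340, 38), (341, 20), (358, 90), (359, 125), (363, 182), (364, 199), (394, 153), (395, 187), (396, 220)]
235 [(255, 154), (275, 117), (276, 55), (277, 30), (308, 136), (309, 182), (310, 204), (338, 142), (339, 91), (340, 60), (369, 78), (370, 141), (371, 192), (372, 209)]
250 [(239, 156), (240, 87), (241, 35), (242, 17), (283, 97), (284, 121), (286, 168), (287, 188), (363, 106), (364, 71), (365, 45), (407, 77), (408, 153), (409, 206), (410, 228)]
[(203, 131), (204, 64), (205, 26), (215, 103), (216, 150), (217, 186), (218, 203), (258, 161), (259, 131)]
```

```bash
python3 - <<'E'
from h import *
from scipy.optimize import least_squares
i=vision.camera_info("wrist"); s=arm.observe(); M=rot(s["tcp_rot"]); p=s["ee_pos"]
def fit(pts,z,r):
    P=np.array([M.T@(cast(i,u,z)-p)*1000 for u in pts])[:,:2]
    f=lambda c:np.hypot(*(P-c).T)-r
    q=least_squares(f,[0,0]); print("tool xy",q.x.round(2),"res",q.fun.round(2))
fl=[(285,250.5),(295,242.7),(303,239.6),(344,239.8),(352,243),(362,250.5)]
ba=[(285,219),(295,210.8),(303,205),(324,203.4),(344,206.5),(352,211.5),(362,220.8)]
fit(fl,p[2]+.0103,29.5)
for z in(.155,.185,.215): fit(ba,z,32); 
fit(ba,.215,35)
# hooks, tops at .23: outer ends row 250: 240.5 / 407.8
for u in((240.5,250),(407.8,250),(257,220),(394.5,220)): print((M.T@(cast(i,u,.23)-p)*1000).round(1))
E
```

```text
tool xy [-1.52 -0.66] res [-0.48  0.23  0.2   0.15  0.16 -0.4 ]
tool xy [-3.58 -0.81] res [ 0.78 -0.14  0.49 -1.36 -0.01  0.09  0.89]
tool xy [ 1.47 -0.96] res [-0.31 -0.24  0.78 -0.43  0.34 -0.02 -0.25]
tool xy [ 6.73 -1.1 ] res [-1.06 -0.26  1.    0.3   0.63 -0.05 -1.02]
tool xy [ 3.39 -1.18] res [-1.44 -0.26  1.18  0.65  0.82 -0.04 -1.41]
[ 18.9 -41.2  -2.3]
[18.8 40.8 -2.3]
[ 34.  -32.3  -2.3]
[34.  33.3 -2.3]
```

```bash
python3 - <<'E'
from h import *
i=vision.camera_info("wrist"); s=arm.observe(); M=rot(s["tcp_rot"]); p=s["ee_pos"]
co=M.T@(i["origin"]-p); cr=M.T@rot(i["rotation"])
def tx(uv,h):  # tool coords of pixel on plane h above TCP
    d=cr@np.linalg.solve(i["camera_matrix"],[*uv,1]); return ((co+d*(-h-co[2])/d[2])*1000).round(2)
c=tx((323,214.6),.210-.38); print("w1 centre",c, tx((323,214.6),.205-.38))
for u in((280,236.3),(367,236.3)): print("w1 hook near edge",tx(u,.23-.38))
for f,lo in(("w1",222),("w7",236),("w9",236)):
    g=cv2.cvtColor(cv2.imread(f"pics/{f}.png"),cv2.COLOR_BGR2GRAY).astype(int)
    for c in ((278,281,284,363,366,369) if f=="w1" else (266,270,274,376,380,384) if f=="w7" else (248,254,260,266,386,392,398,403)):
        print(f,c,[(r,g[r,c].item()) for r in range(lo,330) if abs(g[r,c]-g[r-2,c])>40][:9])
E
```

```text
w1 centre [ -3.46  -0.45 170.  ] [ -4.62  -0.44 175.  ]
w1 hook near edge [-19.53 -40.63 150.  ]
w1 hook near edge [-19.57  40.6  150.  ]
w1 278 [(236, 87), (237, 119), (238, 137), (290, 190), (291, 207)]
w1 281 [(236, 73), (237, 108), (238, 132), (290, 205), (291, 219)]
w1 284 [(237, 101), (238, 124), (290, 194), (291, 213)]
w1 363 [(236, 81), (237, 153), (238, 201), (239, 221)]
w1 366 [(236, 79), (237, 144), (238, 196), (239, 215)]
w1 369 [(236, 65), (237, 127), (238, 188), (239, 216)]
w7 266 [(262, 91), (263, 122), (264, 137), (309, 119), (310, 94), (311, 69), (315, 117)]
w7 270 [(262, 90), (263, 117)]
w7 274 [(259, 80), (260, 111), (261, 142), (262, 169), (263, 184)]
w7 376 [(260, 108), (261, 185), (262, 215)]
w7 380 [(260, 100), (261, 174), (262, 205), (263, 215)]
w7 384 [(260, 109), (261, 181), (262, 215), (263, 222)]
w9 248 [(246, 189), (247, 127), (248, 60), (249, 17), (250, 10), (320, 66), (321, 109), (322, 131), (329, 84)]
w9 254 [(247, 124), (248, 59), (249, 19), (250, 11), (320, 64), (321, 113), (322, 137), (329, 81)]
w9 260 [(247, 97), (248, 45), (249, 21), (306, 56)]
w9 266 [(247, 132), (248, 66), (249, 28), (250, 16)]
w9 386 [(245, 94), (246, 45), (247, 17), (317, 88), (318, 144), (319, 195), (320, 225)]
w9 392 [(245, 160), (246, 73), (247, 20), (248, 16), (318, 107), (319, 179), (320, 216), (321, 227)]
w9 398 [(245, 158), (246, 73), (247, 28), (248, 14), (318, 113), (319, 188), (320, 221)]
w9 403 [(245, 161), (246, 81), (247, 31), (248, 12), (318, 114), (319, 190), (320, 220)]
```

```bash
python3 - <<'E'
from h import *
i=vision.camera_info("wrist"); s=arm.observe(); M=rot(s["tcp_rot"]); p=s["ee_pos"]
co=M.T@(i["origin"]-p); cr=M.T@rot(i["rotation"])
def tx(uv,h):
    d=cr@np.linalg.solve(i["camera_matrix"],[*uv,1]); return ((co+d*(-h-co[2])/d[2])*1000).round(2)
for n,z,a,b in(("w7",.3089,(270,262.5),(380,260.7)),("w9",.2275,(254,320.9),(392,318.3))):
    A,B=tx(a,.23-z),tx(b,.23-z); print(n,A,B,"axis x",(A+B)[0]/2+16.2, "tilt",np.arctan2(B[0]-A[0],B[1]-A[1]))
# w7 outer-end columns at row 250, z .23
for n,z,a,b in(("w7",.3089,(260.6,245),(389.4,245)),("w9",.2275,(240.5,280),(407.8,280))): print(n,tx(a,.23-z),tx(b,.23-z))
print("top-cam style: housing axis tool x if y=-.1805:", (M.T@(np.array([.5485,-.1805,p[2]])-p)*1000).round(2))
E
```

```text
w7 [-18.58 -39.88  78.9 ] [-17.21  41.53  78.9 ] axis x -1.6950000000000003 tilt 0.01682681115637604
w9 [-20.15 -36.82  -2.5 ] [-18.68  35.15  -2.5 ] axis x -3.215 tilt 0.02042233748925752
w7 [ -4.95 -46.14  78.9 ] [-5.  47.8 78.9]
w9 [  3.02 -42.27  -2.5 ] [ 2.96 41.84 -2.5 ]
top-cam style: housing axis tool x if y=-.1805: [-4.17 -1.34  0.  ]
```

The hooks' near edges (w9 rows 320.9 and 318.3) put the housing's axis at tool x −3.2, and the cover's axis is at −1.5. I shift back 1.7 mm and lower gently while watching force.

```bash
python3 -m creep '[[[0,0,0,-1.7,0,0,0],[0,0,0,-1.7,0,2,0],[0,0,0,-1.7,0,4,0],[0,0,0,-1.7,0,6,0],[0,0,0,-1.7,0,8,0],[0,0,0,-1.7,0,8,0]]]';python3 -c "from h import *; say()"
```

```text
time_s: 12.12
ee_pos: [0.5494, -0.1778, 0.22]
tcp_rot: [0.0, 0.641, 0.767, 0.0]
wrist_force: [-0.9, 0.7, 3.8]
grip_width: 0.008
12.12 [ 0.5494 -0.1778  0.22  ] yaw 1.7489 z [ 0.001 -0.    -1.   ] F [-0.9  0.7  3.8] w 0.008 j [-0.51  0.06  1.73 -0.    1.34 -0.69]
```

The 5 N upward force matches the spring with almost no side load, so the plug is in. Pushing on down.

```bash
python3 -m creep '[[[0,0,0,0,0,2,0],[0,0,0,0,0,4,0],[0,0,0,0,0,6,0],[0,0,0,0,0,8,0],[0,0,0,0,0,9,0],[0,0,0,0,0,9,0]]]';python3 -c "from h import *; say()"
```

```text
time_s: 12.88
ee_pos: [0.5496, -0.1779, 0.2117]
tcp_rot: [0.001, 0.641, 0.767, 0.0]
wrist_force: [-2.1, 2.4, 8.1]
grip_width: 0.0084
12.88 [ 0.5496 -0.1779  0.2117] yaw 1.7489 z [ 0.001 -0.001 -1.   ] F [-2.1  2.4  8.1] w 0.0084 j [-0.51  0.07  1.74 -0.    1.33 -0.69]
```

```bash
python3 -m creep '[[[0,0,0,0,0,1,0],[0,0,0,0,0,2,0],[0,0,0,0,0,2,0]]]';python3 -c "from h import *; say()"
```

```text
time_s: 13.25
ee_pos: [0.5496, -0.1779, 0.2099]
tcp_rot: [0.001, 0.641, 0.767, 0.0]
wrist_force: [-2.9, 1.2, 9.6]
grip_width: 0.0085
13.25 [ 0.5496 -0.1779  0.2099] yaw 1.7489 z [ 0.001 -0.001 -1.   ] F [-2.9  1.2  9.6] w 0.0085 j [-0.51  0.07  1.74 -0.    1.32 -0.69]
```

Fully down: total force about 11 N, underside about 44 mm. Now the clockwise turn (+rz), with the small shift that keeps the cover's axis fixed.

```bash
python3 -m creep '[[[0,0,0.13,-0.1,0.2,0,0],[0,0,0.26,-0.2,0.4,0,0],[0,0,0.39,-0.3,0.55,0,0],[0,0,0.52,-0.5,0.7,0,0],[0,0,0.65,-0.7,0.8,0,0],[0,0,0.78,-0.9,0.9,0,0],[0,0,0.78,-0.9,0.9,0,0]]]';python3 -c "
from h import *; say(); print(arm.observe()['torque'])"
```

```text
time_s: 14.12
ee_pos: [0.5515, -0.1795, 0.2106]
tcp_rot: [0.002, 0.885, 0.465, 0.001]
wrist_force: [-1.4, -0.7, 9.6]
grip_width: 0.0081
14.12 [ 0.5515 -0.1795  0.2106] yaw 0.9679 z [ 0.004 -0.003 -1.   ] F [-1.4 -0.7  9.6] w 0.0081 j [-0.51  0.08  1.74 -0.    1.32  0.09]
[-0.01380666  0.23669133 -0.02625591]
```

```bash
python3 -m creep '[[[0,0,0.12,-0.1,0.1,0.5,0],[0,0,0.24,-0.2,0.2,0.8,0],[0,0,0.36,-0.3,0.3,0.8,0],[0,0,0.48,-0.4,0.5,0.8,0],[0,0,0.58,-0.5,0.6,0.8,0],[0,0,0.68,-0.6,0.7,0.8,0],[0,0,0.68,-0.6,0.7,0.8,0]]]';python3 -c "
from h import *; say(); print(arm.observe()['torque'])"
```

```text
time_s: 15.0
ee_pos: [0.5517, -0.1804, 0.2098]
tcp_rot: [0.002, 0.99, 0.144, 0.002]
wrist_force: [-1.0, -0.4, 8.9]
grip_width: 0.0083
15.0 [ 0.5517 -0.1804  0.2098] yaw 0.2882 z [ 0.004 -0.003 -1.   ] F [-1.  -0.4  8.9] w 0.0083 j [-0.51  0.08  1.74 -0.    1.32  0.77]
[-0.07880734  0.26785282 -0.05151337]
```

```bash
python3 -m creep '[[[0,0,0.05,0,0,0,0],[0,0,0.09,0,0.1,0,0],[0,0,0.12,-0.1,0.1,0,0],[0,0,0.12,-0.1,0.1,0,0]]]';python3 -c "
from h import *; say(); print(arm.observe()['torque'])"
```

```text
time_s: 15.5
ee_pos: [0.5517, -0.1806, 0.2098]
tcp_rot: [0.002, 0.996, 0.084, 0.002]
wrist_force: [-0.1, -0.2, 9.3]
grip_width: 0.0082
15.5 [ 0.5517 -0.1806  0.2098] yaw 0.1686 z [ 0.004 -0.003 -1.   ] F [-0.1 -0.2  9.3] w 0.0082 j [-0.51  0.08  1.74 -0.    1.32  0.89]
[-0.08745817  0.27176118  0.04885903]
```

```bash
python3 -m creep '[[[0,0,0.03,0,0,0,0],[0,0,0.06,0,0,0,0],[0,0,0.06,0,0,0,0]]]';python3 -c "
from h import *; say(); print(arm.observe()['torque'])"; python3 -m creep '[[[0,0,0.03,0,0,0,0],[0,0,0.06,0,0,0,0],[0,0,0.06,0,0,0,0]]]';python3 -c "
from h import *; say(); print(arm.observe()['torque'])"
```

```text
time_s: 15.88
ee_pos: [0.5517, -0.1796, 0.2098]
tcp_rot: [0.001, 0.998, 0.055, 0.002]
wrist_force: [-0.1, 2.7, 10.4]
grip_width: 0.0082
15.88 [ 0.5517 -0.1796  0.2098] yaw 0.1098 z [ 0.004 -0.001 -1.   ] F [-0.1  2.7 10.4] w 0.0082 j [-0.51  0.08  1.74  0.    1.32  0.95]
[0.38181258 0.22811969 0.32121668]
time_s: 16.25
ee_pos: [0.5517, -0.1795, 0.2098]
tcp_rot: [0.001, 1.0, 0.026, 0.002]
wrist_force: [-0.6, 3.7, 10.0]
grip_width: 0.0083
16.25 [ 0.5517 -0.1795  0.2098] yaw 0.0527 z [ 0.003 -0.002 -1.   ] F [-0.6  3.7 10. ] w 0.0083 j [-0.51  0.08  1.74  0.    1.32  1.01]
[0.42929146 0.17342432 1.27718464]
```

Torque rose to 1.3 N m, so the stop is reached. I ease the twist off slightly and let the cover rise 6 mm under the spring.

```bash
python3 -m creep '[[[0,0,-0.04,0,0,0,0],[0,0,-0.04,0,0,-2,0],[0,0,-0.04,0,0,-4,0],[0,0,-0.04,0,0,-6,0],[0,0,-0.04,0,0,-6,0]]]';python3 -c "
from h import *; say(); print(arm.observe()['torque'])"; python3 -m creep '[[[0,0,0,0,0,-1,0],[0,0,0,0,0,-1.5,0],[0,0,0,0,0,-1.5,0]]]';python3 -c "
from h import *; say(); print(arm.observe()['torque'])"
```

```text
time_s: 16.88
ee_pos: [0.5512, -0.1794, 0.2127]
tcp_rot: [0.0, 0.999, 0.045, 0.001]
wrist_force: [6.5, 0.0, -2.8]
grip_width: 0.0083
16.88 [ 0.5512 -0.1794  0.2127] yaw 0.0897 z [ 0.002  0.    -1.   ] F [ 6.5  0.  -2.8] w 0.0083 j [-0.51  0.08  1.74  0.    1.33  0.97]
[-0.01517785 -1.00165701  0.68910284]
time_s: 17.25
ee_pos: [0.5511, -0.1794, 0.2136]
tcp_rot: [-0.0, 0.999, 0.045, 0.001]
wrist_force: [6.6, -0.2, -4.4]
grip_width: 0.0084
17.25 [ 0.5511 -0.1794  0.2136] yaw 0.0896 z [ 0.002  0.    -1.   ] F [ 6.6 -0.2 -4.4] w 0.0084 j [-0.51  0.07  1.74  0.    1.33  0.97]
[-0.11333457 -1.14886593  0.70943002]
```

The rise stopped at about 3.5 mm with a 6.5 N side load, so it may be hung up on one side. I press it down again, remove the side load by +1.5 mm in x, turn to the stop and let it rise again.

```bash
python3 -m creep '[[[0,0,0,1,0,3,0],[0,0,0,1.5,0,6.5,0],[0,0,0.04,1.5,0,7,0],[0,0,0.04,1.5,0,7,0]]]';python3 -c "
from h import *; say(); print(arm.observe()['torque'])"; python3 -m creep '[[[0,0,0,0,0,-2,0],[0,0,-0.02,0,0,-4,0],[0,0,-0.02,0,0,-5,0],[0,0,-0.02,0,0,-5,0]]]';python3 -c "
from h import *; say(); print(arm.observe()['torque'])"
```

```text
time_s: 17.75
ee_pos: [0.5521, -0.1796, 0.2116]
tcp_rot: [0.001, 1.0, 0.026, 0.0]
wrist_force: [-6.9, 3.6, 16.3]
grip_width: 0.0083
17.75 [ 0.5521 -0.1796  0.2116] yaw 0.0514 z [ 0.    -0.002 -1.   ] F [-6.9  3.6 16.3] w 0.0083 j [-0.51  0.08  1.73 -0.    1.33  1.01]
[0.60315756 1.10394428 1.23926702]
time_s: 18.25
ee_pos: [0.5518, -0.1794, 0.2119]
tcp_rot: [-0.0, 0.999, 0.034, -0.0]
wrist_force: [4.0, -1.0, -5.1]
grip_width: 0.0082
18.25 [ 0.5518 -0.1794  0.2119] yaw 0.069 z [-0.001  0.    -1.   ] F [ 4.  -1.  -5.1] w 0.0082 j [-0.51  0.08  1.73 -0.    1.33  0.99]
[-0.33621074 -0.71562101  1.06399581]
```

```bash
python3 -m creep '[[[0,0,-0.03,0.3,0,0.5,0],[0,0,-0.05,0.5,0,0.7,0],[0,0,-0.05,0.5,0,0.7,0]]]';python3 -c "
from h import *; say(); print(arm.observe()['torque'])"
```

```text
time_s: 18.62
ee_pos: [0.552, -0.1794, 0.2139]
tcp_rot: [-0.0, 0.998, 0.059, -0.001]
wrist_force: [-3.5, 0.6, 5.7]
grip_width: 0.0084
18.62 [ 0.552  -0.1794  0.2139] yaw 0.1177 z [-0.001  0.    -1.   ] F [-3.5  0.6  5.7] w 0.0084 j [-0.51  0.08  1.73 -0.    1.33  0.94]
[0.1242579  0.79275074 0.10362298]
```

Relieving the twist let it pop up 2 mm, with the force now close to the spring's, so the stop's friction had been holding it down. I let it rise further.

```bash
python3 -m creep '[[[0,0,-0.01,0,0,-1,0],[0,0,-0.01,0,0,-2,0],[0,0,-0.01,0,0,-2,0]]]';python3 -c "
from h import *; say(); print(arm.observe()['torque'])";python3 -m creep '[[[0,0,0,0,0,-0.7,0],[0,0,0,0,0,-1.5,0],[0,0,0,0,0,-1.5,0]]]';python3 -c "
from h import *; say(); print(arm.observe()['torque'])"
```

```text
time_s: 19.0
ee_pos: [0.5522, -0.1795, 0.2154]
tcp_rot: [0.0, 0.998, 0.064, -0.0]
wrist_force: [-3.9, -0.3, 5.2]
grip_width: 0.0081
19.0 [ 0.5522 -0.1795  0.2154] yaw 0.1279 z [-0. -0. -1.] F [-3.9 -0.3  5.2] w 0.0081 j [-0.51  0.08  1.73 -0.    1.33  0.93]
[-0.0195325   0.76697007 -0.03272777]
time_s: 19.38
ee_pos: [0.5521, -0.1795, 0.2155]
tcp_rot: [-0.0, 0.998, 0.064, -0.001]
wrist_force: [-4.2, -1.0, 0.8]
grip_width: 0.0085
19.38 [ 0.5521 -0.1795  0.2155] yaw 0.1285 z [-0.001 -0.    -1.   ] F [-4.2 -1.   0.8] w 0.0085 j [-0.51  0.08  1.73 -0.    1.34  0.93]
[-0.32141913  0.66407984  0.00078532]
```

The cover is now at TCP 0.2155, where 0.2157 is expected when locked, and it is held there while the upward force drops, so the seats block it. I test briefly that it can't turn back, then release.

```bash
python3 -m creep '[[[0,0,-0.04,-0.4,0,0.5,0],[0,0,-0.08,-0.4,0,0.5,0],[0,0,-0.08,-0.4,0,0.5,0]]]';python3 -c "
from h import *; say(); print(arm.observe()['torque'])";python3 -m creep '[[[0,0,0.05,0,0,0,0],[0,0,0.05,0,0,0,0],[0,0,0.05,0,0,0,0.2],[0,0,0.05,0,0,0,0.4],[0,0,0.05,0,0,0,0.4],[0,0,0.05,0,0,0,0.4]]]';python3 -c "
from h import *; say(); print(arm.observe()['torque'])"
```

```text
time_s: 19.75
ee_pos: [0.5524, -0.1792, 0.2155]
tcp_rot: [-0.0, 0.995, 0.104, 0.001]
wrist_force: [0.2, -0.4, 1.0]
grip_width: 0.0081
19.75 [ 0.5524 -0.1792  0.2155] yaw 0.2083 z [ 0.001  0.    -1.   ] F [ 0.2 -0.4  1. ] w 0.0081 j [-0.51  0.08  1.73  0.    1.33  0.85]
[ 0.025227    0.16377011 -0.00052947]
time_s: 20.5
ee_pos: [0.5521, -0.1794, 0.2155]
tcp_rot: [-0.0, 0.997, 0.079, 0.0]
wrist_force: [-0.2, -0.8, -0.5]
grip_width: 0.0343
20.5 [ 0.5521 -0.1794  0.2155] yaw 0.1588 z [ 0.  0. -1.] F [-0.2 -0.8 -0.5] w 0.0343 j [-0.51  0.08  1.73  0.    1.33  0.9 ]
[-0.02285845  0.04748802  0.01877573]
```

```bash
python3 -m creep '[[[0,0,0,0,0,-10,0.5],[0,0,0,0,0,-40,0.5],[0,0,0,0,0,-90,0.5],[0,0,0,0,0,-150,0.5],[0,0,0,-40,0,-160,0.5],[0,0,0,-40,0,-160,0.5],[0,0,0,-40,0,-160,0.5]]]';python3 - <<'E'
from h import *
say(); im,i=snap("wrist","pics/w10.png"); im2,i2=snap("side","pics/s10.png"); im3,i3=snap("top","pics/t10.png")
for z in(.215,.255): print(proj(i,(.5485,-.1805,z)),proj(i2,(.5485,-.1805,z)))
u,v=proj(i,(.5485,-.1805,.23)).astype(int); a=cv2.resize(im[max(v-65,0):max(v-65,0)+130,u-65:u+65],(400,400),interpolation=cv2.INTER_CUBIC)
u,v=proj(i2,(.5485,-.1805,.22)).astype(int); b=cv2.resize(im2[v-32:v+32,u-32:u+32],(400,400),interpolation=cv2.INTER_CUBIC)
u,v=proj(i2,(.5715,.0354,.22)).astype(int); c=cv2.resize(im2[v-32:v+32,u-32:u+32],(200,200),interpolation=cv2.INTER_CUBIC)
d=np.full((200,800,3),0,np.uint8); d[:,:200]=c; d[:,200:467]=cv2.resize(im3,(267,200)); d[:,467:734]=cv2.resize(im,(267,200))
cv2.imwrite("pics/final.png",np.vstack([np.hstack([a,b]),d]))
E
```

```text
time_s: 21.38
ee_pos: [0.5126, -0.1856, 0.3753]
tcp_rot: [-0.0, 0.997, 0.079, 0.0]
wrist_force: [-0.7, 0.4, -0.7]
grip_width: 0.0427
21.38 [ 0.5126 -0.1856  0.3753] yaw 0.1587 z [ 0.  0. -1.] F [-0.7  0.4 -0.7] w 0.0427 j [-0.56 -0.09  1.61  0.    1.62  0.86]
[322.66059091 174.42253205] [383.39264061 198.03505464]
[322.74159349 180.17452401] [384.6391893  186.56180172]
```

View pics/final.png

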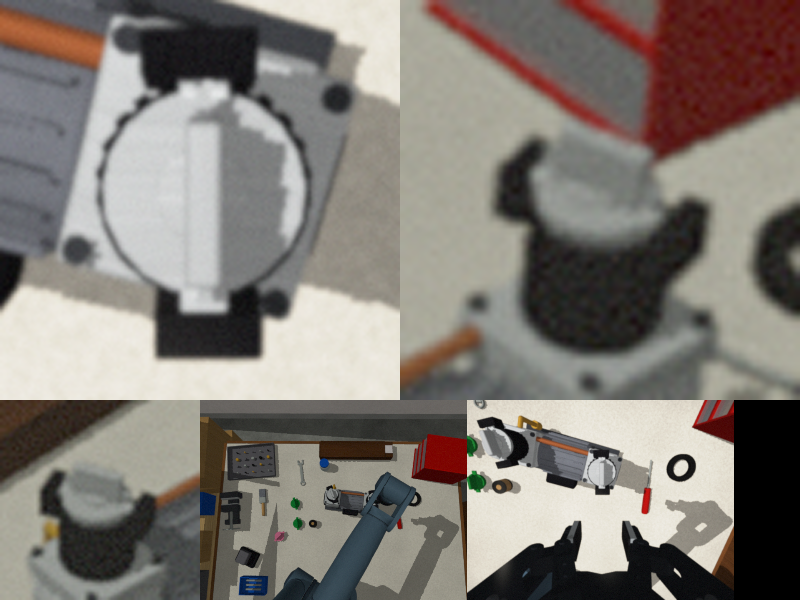

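The picture shows both ears under the two hooks: ear tips at crop (203,88) and (203,300), hooks above and below. The grip runs along the hook line and the cover looks level, like the one on the other housing. The loose items look unmoved. Handing in.

```bash
python3 -c "from h import *; say(); arm.sign_off()"
```

```text
21.52 [ 0.5128 -0.1854  0.3744] yaw 0.1593 z [-0.002  0.001 -1.   ] F [ 0.3 -0.3 -0.5] w 0.0428 j [-0.56 -0.09  1.61  0.    1.62  0.86]
the job is handed in; nothing more can be done
```

The aluminium cover is back on the open housing and appears locked. I lowered it with its ears in the gaps, pressed it fully down, turned it clockwise to the stop and released it, finishing at about 21.5 s.

**Checks that agreed:**
- **Height:** the cover rose under the spring to tool height 0.2155 m, against 0.2157 m expected when locked, and stayed there when I moved the arm's target up.
- **Picture after release:** both ears sit under the hooks, the grip lies along the hook line, and the cover is level like the one on the other housing. The other loose things look unmoved.

**What failed or disagreed:**
- **First grasp missed:** the fingertips turned out about 30 mm shorter than the description implies. I went lower and gripped the cover on the second try.
- **Housing position:** wrist-camera estimates differed by 2–4 mm between heights. I settled it from views close to the rim.
- **First rise stuck:** with the cover still twisted against the stop it rose only part way and carried a side load. It came up fully once I eased the twist.
- **Turn-back test inconclusive:** I turned the cover back about 4.6° and felt no torque. That may be play in the seats, so I did not feel the catch itself hold.

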